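Undo the isolator's combination lock and present its shackle

ROBOT

A 6-joint arm with a two-finger parallel gripper is mounted at the origin on the work surface. World frame = base frame: x ahead of the robot, y to its left, z up, the work surface at z = 0. Lengths are in mm, angles in rad, forces in N, time in s.
With the tool pointing down it reaches from about 350 to 975 mm from the base axis. Payload 7.1 kg.
Tool frame: the origin (TCP) lies midway between the tips of the shut fingers; the grasp point (between the pads) lies 19 mm behind it (ctrl.tcp_to_grasp is the distance from the TCP to the grasp point, in mm); z points along the fingers, y is the line along which they close (so a half turn about z gives the same grasp; the last joint's range is limited). The gripper opens to 88 mm and grips with 3 to 60 N. Pads are 20 mm wide; open, the fingers measure 115 mm over their backs; the gripper's body (75 mm by 178 mm) begins 61 mm behind the grasp point.
Start: joints at [-1.196, 0.423, 1.63, -0, 1.089, -0.019], TCP at [239.828, -577.137, 222.675] pointing down, gripper open.
Joint ranges: [-3, 3], [-0.9, 2.11], [0.09, 2.58], [-1.31, 4.45], [0.11, 2.69], [-2.54, 2.54]. Speed limits (rad/s): [2.39, 2.39, 3.01, 3.14, 3.14, 3.14].

INTERFACE

Orientations are given as a rotation vector (axis times angle).
In Python, from workcell import get_obs, cams, ticket, boxes_of, ctrl gives the robot as it stands.
- The arm moves only by the shell command python3 -m creep 'ROWS' [OPENING]. ROWS is JSON, one flat list of numbers, 4 for each row, row after row: the shift along the world's x, y, z in m, then the turn about the world's z in rad. In form: [tx, ty, tz, spin, tx, ty, tz, spin, ...]. A call has 1 to 10 rows; each row is the pose to reach, as a shift and turn from the pose commanded when the call began; what a row does not reach only later rows make up. A row lasts 1/12 s, in which the tool goes at most 41.7 mm and 7.16 degrees, less where a joint would pass 70% of its speed; a pose out of reach is approached as far as the arm can. A call with a gripper value outside its range is refused whole. OPENING is the opening, from 0 (shut) to 1 (fully open), set as the call begins (- or left out, the last holds). The fingers move at their own pace and stop on an object; the grip force is fixed at half the most. Time passes only in rows, so rows that repeat a pose let the fingers close. It gives the time, the measured TCP pose, the force, the opening and the grip force at its end, in the units of the state.
- get_obs(): the state, without advancing time (a new reading comes with each control period).
- cams.get_image(name): name is "scene" or "top" or "wrist"; returns (picture, depth): 420x560x3 uint8, red, green, blue; 420x560 float32, mm along the optical axis (not along the pixel's ray), 0 where there is no reading.
- cams.get_calibration(name): a dict with "mtx" (3x3 intrinsics, pixels), "R" (3x3) and "t" (3): a world point X has camera coordinates R X + t; the wrist camera has in their place "mount" (4x4, takes a point from camera to tool coordinates, whose origin is the TCP and whose axes are the flange's). Camera axes: x right, y down, z forward; pixel columns grow to the right and rows downward; lengths in mm; the calibration is good to about 2 mm. The wrist camera is an equidistant fisheye: a pixel r from the principal point sees the ray r / f radians off the axis. A picture is of the moment at which its call begins: read the wrist's pose just before it. get_calibration takes no time and is no camera call.
- ticket.close_job(): hands the job in; it is judged then, once.
Trained networks look in the newest picture that a camera, given by its name, has taken for a name from the list of things; names that differ only in an ending like _2 or _b are one class to them, and where a whole thing is asked for, a point or a joint stands for the part that bears it (a point fixed in the world has none). Each returns a list of dicts, best first, with "score" (0 to 1); they miss things now and then, are a little off and sometimes report something else, mostly with a low value. They report only what shows in the picture. A call takes as long as a camera call.
- boxes_of(camera, target): "centre" ([column, row] in pixels, amid what is visible of it).
The state is a dict: "t": time; "qpos": joint angles; "qvel": joint speeds; "joint_torque": joint torques, N m; "ee_pos": TCP position; "orientation": TCP orientation; "ft_force": force on the tool from outside, world axes, zero at the start; "moment": the same for the moment, N m; "width": finger opening in mm; "grasp_force": force on a finger pad.
Only numpy, scipy, OpenCV 4.12 (cv2) and the standard library are available. Lean on these libraries where they do the work, as an engineer would, in place of code of your own. Each camera call takes 0.05 s, during which the arm holds its last target. There are 200 camera calls.

TASK

The polishing machine is locked out: turn the lock's dial clockwise, click by click, until it rests in the opening notch, where the dial's white line points straight at the steel shackle, then pull the U-shaped shackle straight up out of the lock. Present the shackle to the round tag reader: finish while still holding it in the gripper, upright, bow up and still, over the middle of the reader with its feet roughly 4 cm above the reader's face, touching nothing else. Leave the other things on the bench where they are.

Things in the scene. Friction and masses are not known exactly. Their poses are not given: they have to be found in the camera images.
- lock: Fixed grey lock box, 66 mm deep (x) by 180 mm long (y), top face 45 mm above the bench; a white switch box 36 mm high adjoins it on its +x side, to x = 94 mm. Origin on the bench under the box; z up. The dial's axis is at y = -50 mm, the shackle stands at y = +50 mm, both at x = 0. A fixed steel strap, 4 mm thick, 14 mm wide, lies along x on the top face under the shackle's bow.
- dial_grip (a point): Point on the black dial's vertical axis at the height to grip, 28 mm above the lock's top face. A round skirt 48 mm across, 8 mm high, carries an upright bar grip 42 mm long, 14 mm wide, its top 38 mm above the lock's top face. The point turns with the dial: x axis along the bar to the end with the white line (the pointer), z up.
- dial (a joint): Turn of the dial in rad, growing clockwise seen from above; stops at 0 and 2.618. A spring detent clicks every 0.5236 (under 0.1 Nm; let go near a notch it snaps in); white ticks mark the notches. The lock opens only in the notch at 2.094 (within 0.15), the long tick: the pointer then runs along the lock's +y, at the shackle. Starts 2 to 4 notches short, so may need two grasps.
- shackle_bow (a point): Centre of the level top bar of the loose steel U shackle (0.14 kg), where to grip it: bar 10 mm thick, straight for 28 mm along the point's y, then down to two legs 10 mm thick at y = -24 and +24 mm. z up; feet 84 mm below. Locked, it is 45 mm above the lock's top face, its feet 39 mm down a slot and caught by a hidden gate; with the dial in the opening notch it lifts out freely.
- shackle_foot (a point): Point midway between the two feet of the shackle, at the level of its lowest end, 84 mm under shackle_bow; z up along the legs.
- reader_face (a point): Centre of the top face of the fixed round tag reader, a flat grey puck 96 mm across and 14 mm high with a black disc on its face, on the bench to the left or right of the lock; this point is 14 mm above the bench; z up.
- jar: Bystander: amber jar with a metal lid, 60 mm across, 55 mm high, on the other side of the lock from the reader. Origin at its underside.
- wheel: Bystander: flat grey felt polishing wheel, 72 mm across, 14 mm high, lying behind the lock. Origin at its underside.
- compound_bar: Bystander: reddish bar of polishing compound, 40 x 85 x 28 mm, lying behind the lock. Origin at its underside.

How it is judged (in metres and radians):
On the way, in this order (a step that is already met when the one before it is completed fails the run):
1. the dial rests in the opening notch with the shackle still down in the lock (value of joint dial between 1.944 and 2.244 rad and z of shackle_foot in the frame of lock below 0.02 m), for 0.3 s.
2. the shackle is pulled clear out of the lock's slot (z of shackle_foot in the frame of lock above 0.05 m and contact force between the fingers and shackle above 1 N), for 0.1 s.
At the end, for the whole second after the job is handed in: The gripper still holds the shackle, still (under 30 mm/s) and upright within 15 degrees (0.26 rad), bow up, the middle of its feet within 30 mm of the reader's centre seen from above and 15 to 80 mm above the reader's face, touching neither reader, jar nor lock (contact force between the fingers and shackle above 1 N and horizontal distance between shackle_foot and reader_face below 0.03 m and z of shackle_foot in the frame of reader_face between 0.015 and 0.08 m and angle between shackle_foot's own z axis and vertical below 0.26 rad and height (world z) of shackle_bow above 0.1 m and linear speed of shackle below 0.03 m/s and contact force between shackle and reader below 0.05 N and contact force between shackle and jar below 0.05 N and contact force between shackle and lock below 0.05 N); the arm keeps its last pose, push and grip.
It fails at once if the jar is shifted by more than 25 mm or tipped over (distance of jar from where it was at the start of the episode above 0.025 m or angle between jar's own z axis and vertical above 0.5 rad).
It fails at once if the felt wheel is shifted by more than 25 mm or tipped over (distance of wheel from where it was at the start of the episode above 0.025 m or angle between wheel's own z axis and vertical above 0.5 rad).
It fails at once if the compound bar is shifted by more than 25 mm or tipped over (distance of compound_bar from where it was at the start of the episode above 0.025 m or angle between compound_bar's own z axis and vertical above 0.5 rad).
It also fails if it takes over 72 s, if anything falls off the work surface, if the arm or the gripper's body presses on something with over 40 N, if the wrist force passes 120 N, or if a joint passes its speed limit or range.

## Working session

There is one attempt and no reset: what is moved stays moved. The work goes in short steps, Python scripts to look and compute and a shell command to move; the robot and the scene stay as the last step left them, time stands still between calls to the robot, and variables do not carry over. Pictures are saved under pics/ and viewed, at most 10 in all, crops included, and the job is handed in when it is done.

```bash
mkdir -p pics; cat > h.py <<'E'
import numpy as np, cv2
from workcell import get_obs, cams, ticket, boxes_of, ctrl
def shot(n,f=None):
    im,d=cams.get_image(n)
    if f: cv2.imwrite('pics/'+f,im[:,:,::-1])
    return im,d
def w(n,px,d):
    c=cams.get_calibration(n);K=np.array(c['mtx']);u,v=px
    p=np.linalg.inv(K)@[u,v,1]*d
    return np.array(c['R']).T@(p-np.array(c['t']).ravel())
def atz(n,px,z):
    c=cams.get_calibration(n);R=np.array(c['R']);t=np.array(c['t']).ravel()
    o=-R.T@t; r=R.T@np.linalg.inv(np.array(c['mtx']))@[px[0],px[1],1]
    return o+r*(z-o[2])/r[2]
E
python3 - <<'E'
from h import *
np.set_printoptions(precision=1,suppress=True)
o=get_obs();print(o)
for c in ['top','scene']:
    im,d=shot(c,c+'0.png')
    for n in ['lock','dial','dial_grip','shackle_bow','reader_face','jar','wheel','compound_bar']:
        try:
            for b in boxes_of(c,n)[:2]:
                u,v=b['centre'];dd=d[int(v),int(u)];print(c,n,round(b['score'],2),np.array(b['centre']),w(c,(u,v),dd))
        except Exception as e: print(n,e)
E
```

```text
{'t': 0.0, 'qpos': array([-1.2,  0.4,  1.6, -0. ,  1.1, -0. ]), 'qvel': array([ 0., -0., -0., -0.,  0., -0.]), 'joint_torque': array([  0. , -54.5, -27.4,   0.1,   0. ,  -0. ]), 'ee_pos': array([ 239.6, -576.6,  221.9]), 'orientation': array([-3.1, -0.6,  0. ]), 'ft_force': array([-0.7,  0.7,  0.5]), 'moment': array([-0., -0., -0.]), 'grasp_force': 0.0, 'width': 87.8958160202513}
top lock 0.64 [301.9 242.4] [539.2   3.9  43.3]
top dial 0.84 [326. 249.] [521.8 -44.6  79.1]
top dial_grip 0.81 [325.4 246.1] [527.4 -43.   85. ]
top shackle_bow 0.43 [279.2 253.6] [512.9  52.5  95.7]
top reader_face 0.56 [209.8 267.2] [490.6 205.4  14.6]
top jar 0.97 [396.2 227.6] [ 566.6 -197.6   54.2]
top wheel 0.89 [266.7 182.8] [678.2  79.1   6. ]
top compound_bar 0.87 [321.6 162.2] [719.4 -44.7  24.1]
scene lock 0.95 [269.  211.2] [564.5   7.8  36.9]
scene lock 0.63 [254.8 176.1] [526.3 -40.3  73.1]
scene dial 0.89 [251.6 183.8] [536.2 -42.3  60.5]
scene dial_grip 0.69 [252.4 178.9] [531.5 -42.7  69.2]
scene dial_grip 0.6 [202.7 267. ] [719.2 -43.6  29.3]
scene shackle_bow 0.82 [304.8 184.6] [441.5  31.3   0.4]
scene shackle_bow 0.73 [279.9 279.9] [667.6  78.7  -2. ]
scene reader_face 0.8 [378.8 230.3] [500.6 204.4  15.5]
scene jar 0.86 [172.1 177.9] [ 585.5 -187.9   55.7]
scene jar 0.29 [252.2 178.2] [530.8 -43.5  70.1]
scene compound_bar 0.97 [201.4 274.2] [731.1 -39.4  26.6]
scene compound_bar 0.74 [249.7 180.7] [538.6 -44.8  70.2]
```

View pics/top0.png

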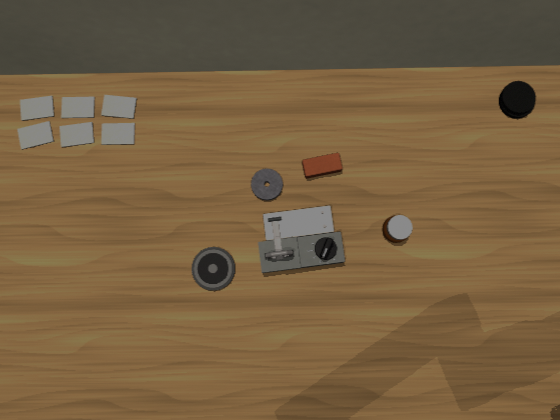

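View pics/scene0.png

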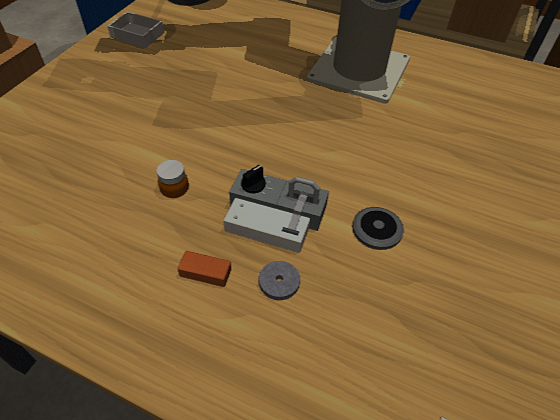

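Top view: the lock is at about (302,250) with its yaw slightly positive, the dial at (326,248), the shackle at (279,254), the reader on the left at (213,268), and the jar at (398,228). I'll zoom in to read the dial angle.

```bash
python3 - <<'E'
from h import *
np.set_printoptions(precision=1,suppress=True)
a=cv2.imread('pics/top0.png')[222:282,250:352]; b=cv2.imread('pics/scene0.png')[155:230,220:340]
a=cv2.resize(a,(800,471),interpolation=cv2.INTER_CUBIC)
cv2.imwrite('pics/z0.png',a)
im,d=shot('top')
c=cams.get_calibration('top');print(c)
# lock top points
pts=[];sh=[];dl=[];rd=[]
for v in range(222,295):
    for u in range(190,352):
        p=w('top',(u,v),d[v,u])
        if abs(p[2]-45)<2.5 and 255<u: pts.append(p)
        if p[2]>70: (sh if u<300 else dl).append(p)
        if abs(p[2]-14)<3 and u<240: rd.append(p)
pts=np.array(pts,np.float32);print(len(pts),cv2.minAreaRect(pts[:,:2]),pts[:,2].mean())
for s in (sh,dl):
    s=np.array(s,np.float32);print(len(s),s.mean(0),s.max(0),cv2.minAreaRect(s[:,:2]))
rd=np.array(rd,np.float32);print(len(rd),cv2.minEnclosingCircle(rd[:,:2]),rd.mean(0))
E
```

```text
{'mtx': array([[523.1,   0. , 283.1],
       [  0. , 523.1, 207.5],
       [  0. ,   0. ,   1. ]]), 'R': array([[-0. , -1. , -0. ],
       [-1. ,  0. , -0.1],
       [ 0.1,  0. , -1. ]]), 't': array([  53.2,  614.4, 1086. ])}Traceback (most recent call last):
  File "<stdin>", line 12, in <module>
  File "h.py", line 8, in w
    c=cams.get_calibration(n);K=np.array(c['mtx']);u,v=px
ValueError: time passes only in moves, steps and waits
```

View pics/z0.png

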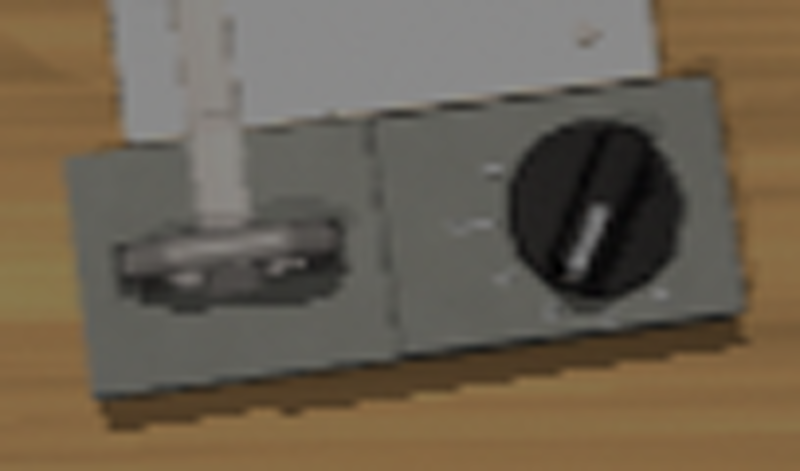

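The zoom shows the pointer running down and slightly left, to the tick at (560,310). That is two notches short of the long tick at (470,225), so the dial needs about 60° clockwise.

```bash
sed -i 's/^def w(/from functools import lru_cache\n@lru_cache(None)\ndef cal(n): return cams.get_calibration(n)\ndef w(/; s/c=cams.get_calibration(n)/c=cal(n)/' h.py; python3 - <<'E'
from h import *
np.set_printoptions(precision=1,suppress=True)
im,d=shot('top')
pts=[];sh=[];dl=[];rd=[]
for v in range(222,295):
    for u in range(190,352):
        p=w('top',(u,v),d[v,u])
        if abs(p[2]-45)<2.5 and 255<u: pts.append(p)
        if p[2]>68: (sh if u<300 else dl).append(p)
        if abs(p[2]-14)<3 and u<240: rd.append(p)
pts=np.array(pts,np.float32);print(len(pts),cv2.minAreaRect(pts[:,:2]),pts[:,2].mean())
for s in (sh,dl):
    s=np.array(s,np.float32);print(len(s),s.mean(0),s.max(0),cv2.minAreaRect(s[:,:2]))
rd=np.array(rd,np.float32);print(len(rd),cv2.minEnclosingCircle(rd[:,:2]),rd.mean(0))
from scipy.spatial.transform import Rotation as R
o=get_obs();print(R.from_rotvec(o['orientation']).as_matrix(),ctrl.tcp_to_grasp)
E
```

```text
Traceback (most recent call last):
cv2.error: OpenCV(4.12.0) /io/opencv/modules/imgproc/src/convhull.cpp:143: error: (-215:Assertion failed) total >= 0 && (depth == CV_32F || depth == CV_32S) in function 'convexHull'
```

```bash
python3 - <<'E'
from h import *
np.set_printoptions(precision=2,suppress=True)
im,d=shot('top')
pts=[];sh=[];dl=[];rd=[]
for v in range(222,295):
    for u in range(190,352):
        if not d[v,u]: continue
        p=w('top',(u,v),d[v,u])
        if abs(p[2]-45)<3.5 and 255<u: pts.append(p)
        if p[2]>68: (sh if u<300 else dl).append(p)
        if abs(p[2]-14)<4 and u<240: rd.append(p)
xy=lambda s:np.array(s,np.float32)[:,:2].copy()
for n,s in dict(lock=pts,sh=sh,dial=dl).items():
    print(n,len(s),np.mean(s,0),np.max(s,0),cv2.minAreaRect(xy(s)) if len(s) else 0)
print(len(rd),cv2.minEnclosingCircle(xy(rd)),np.mean(rd,0))
from scipy.spatial.transform import Rotation as R
o=get_obs();print(R.from_rotvec(o['orientation']).as_matrix(),ctrl.tcp_to_grasp,o['ee_pos'])
E
```

```text
lock 1804 [519.11  10.5   44.96] [584.31  98.11  48.49] ((538.3635864257812, 7.32550048828125), (103.2863998413086, 179.69378662109375), 6.406141757965088)
sh 132 [514.21  52.84  91.02] [520.78  79.93  98.76] ((514.42041015625, 52.908294677734375), (9.640172004699707, 54.884464263916016), 6.606059551239014)
dial 138 [525.22 -45.95  82.41] [544.69 -33.58  87.71] ((525.0535888671875, -45.916908264160156), (14.019853591918945, 42.31452560424805), 65.66497802734375)
1334 ((488.7635192871094, 198.41197204589844), 47.681480407714844) [488.44 198.15  13.95]
[[ 0.92  0.38 -0.  ]
 [ 0.38 -0.92 -0.  ]
 [-0.   -0.   -1.  ]] 18.700000000000003 [ 239.83 -577.14  222.67]
```

```bash
python3 -m creep '[0.16,0.32,0,1.2,0.16,0.32,0,1.2,0.16,0.32,0,1.2,0.16,0.32,0,1.2,0.16,0.32,0,1.2,0.16,0.32,0,1.2,0.16,0.32,0,1.2,0.16,0.32,0,1.2,0.16,0.32,0,1.2,0.16,0.32,0,1.2]' 0.5 && python3 -m creep '[0.125,0.211,-0.083,1.127,0.125,0.211,-0.083,1.127,0.125,0.211,-0.083,1.127,0.125,0.211,-0.083,1.127,0.125,0.211,-0.083,1.127,0.125,0.211,-0.083,1.127,0.125,0.211,-0.083,1.127,0.125,0.211,-0.083,1.127,0.125,0.211,-0.083,1.127,0.125,0.211,-0.083,1.127]'
```

```text
t: 1.88
ee_pos: [401.2, -253.5, 222.8]
orientation: [-2.184, -2.258, -0.001]
ft_force: [0.3, -0.2, 0.4]
width: 44.1
grasp_force: 0.0
t: 2.72
ee_pos: [524.9, -45.6, 139.5]
orientation: [-0.647, -3.074, 0.0]
ft_force: [0.4, 0.3, 0.7]
width: 43.4
grasp_force: 0.0
```

```bash
cat >> h.py <<'E'
from scipy.spatial.transform import Rotation as Rn
def st():
    o=get_obs();R=Rn.from_rotvec(o['orientation']).as_matrix()
    a=np.degrees(np.arctan2(R[1,1],R[0,1]))%180
    print('t',round(o['t'],2),'ee',o['ee_pos'],'close dir',round(a,1),'tilt',R[:,2],'q',o['qpos'],'w',round(o['width'],1),'gf',o['grasp_force'],'F',o['ft_force'],o['moment'])
np.set_printoptions(precision=2,suppress=True)
E
python3 - <<'E'
from h import *
st();shot('wrist','w1.png')
E
```

```text
t 2.72 ee [524.95 -45.6  139.45] close dir 66.2 tilt [-0. -0. -1.] q [-0.11  0.4   1.91 -0.    0.84 -1.26] w 43.4 gf 0.0 F [0.38 0.3  0.69] [ 0.02 -0.14 -0.  ]
```

View pics/w1.png

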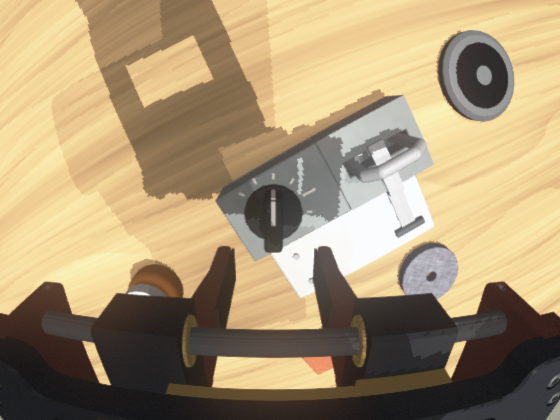

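The wrist view shows the bar at (273,215), centred between the fingers and aligned with them. The long tick is about 60° clockwise of the pointer. I'll descend and grip.

```bash
python3 -m creep '[0,0,-0.03,0,0,0,-0.055,0,0,0,-0.075,0,0,0,-0.082,0,0,0,-0.082,0,0,0,-0.082,0]' && python3 -m creep '[0,0,0,0,0,0,0,0,0,0,0,0,0,0,0,0,0,0,0,0,0,0,0,0,0,0,0,0,0,0,0,0]' 0; python3 -c "
from h import *
st()"
```

```text
t: 3.27
ee_pos: [525.1, -46.4, 58.1]
orientation: [0.659, 3.071, 0.0]
ft_force: [0.6, 0.4, 0.3]
width: 43.9
grasp_force: 0.0
t: 3.93
ee_pos: [525.1, -46.3, 58.2]
orientation: [0.656, 3.072, -0.0]
ft_force: [-1.8, -1.7, 6.7]
width: 14.2
grasp_force: 30.0
t 3.93 ee [525.11 -46.32  58.2 ] close dir 65.9 tilt [ 0. -0. -1.] q [-0.11  0.54  1.94 -0.    0.67 -1.26] w 14.2 gf 29.993391931056976 F [-1.79 -1.73  6.72] [-0.21  0.14  0.04]
```

```bash
python3 -m creep '[0,0,0,-0.1,0,0,0,-0.2,0,0,0,-0.3,0,0,0,-0.4,0,0,0,-0.5,0,0,0,-0.52,0,0,0,-0.52,0,0,0,-0.52]' && python3 -m creep '[0,0,0,-0.1,0,0,0,-0.2,0,0,0,-0.3,0,0,0,-0.4,0,0,0,-0.5,0,0,0,-0.52,0,0,0,-0.52,0,0,0,-0.52]'; python3 -c "
from h import *
st()"
```

```text
t: 4.6
ee_pos: [524.9, -46.5, 58.2]
orientation: [1.424, 2.8, -0.001]
ft_force: [-1.6, -3.2, 7.6]
width: 13.5
grasp_force: 30.0
t: 5.27
ee_pos: [524.7, -46.6, 58.2]
orientation: [2.096, 2.34, -0.001]
ft_force: [-3.3, -3.4, 7.1]
width: 14.1
grasp_force: 30.0
t 5.27 ee [524.7  -46.59  58.2 ] close dir 6.3 tilt [-0. -0. -1.] q [-0.11  0.54  1.94 -0.    0.67 -0.22] w 14.1 gf 29.997054040431976 F [-3.34 -3.44  7.15] [-0.69  0.38 -0.03]
```

Release, rise and look.

```bash
python3 -m creep '[0,0,0,0,0,0,0,0,0,0,0,0,0,0,0,0,0,0,0,0,0,0,0,0]' 0.5 && python3 -m creep '[0,0,0.04,0,0,0,0.08,0,0,0,0.082,0,0,0,0.082,0,0,0,0.082,0,0,0,0.082,0]'; python3 - <<'E'
from h import *
st();shot('wrist','w2.png')
E
```

```text
t: 5.77
ee_pos: [524.8, -46.0, 57.6]
orientation: [-2.096, -2.34, 0.0]
ft_force: [-0.5, -0.5, 0.0]
width: 43.4
grasp_force: 0.0
t: 6.27
ee_pos: [523.8, -46.0, 138.5]
orientation: [-2.095, -2.339, 0.002]
ft_force: [-0.5, 0.4, 0.4]
width: 43.9
grasp_force: 0.0
t 6.27 ee [523.82 -45.99 138.51] close dir 6.3 tilt [-0.  0. -1.] q [-0.11  0.4   1.91  0.    0.84 -0.22] w 43.9 gf 0.0 F [-0.46  0.41  0.39] [-0.04 -0.03  0.01]
```

View pics/w2.png

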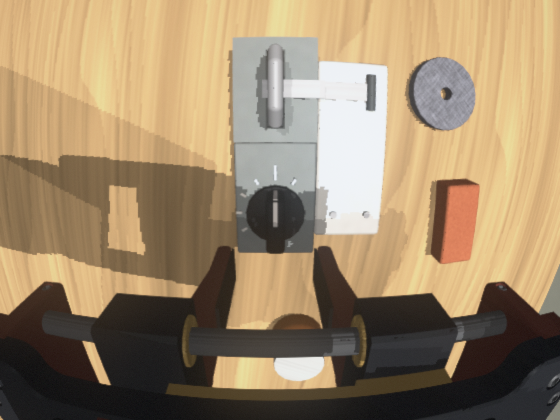

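The white line at (275,200) points straight at the long tick (275,172) and the shackle (275,90), so the dial is in the notch. Next I'll grasp the bow.

```bash
python3 -m creep '[-0.0105,0.099,0,0,-0.0105,0.099,0,0,-0.0105,0.099,0,0,-0.0105,0.099,0,0,-0.0105,0.099,-0.03,0,-0.0105,0.099,-0.055,0,-0.0105,0.099,-0.068,0,-0.0105,0.099,-0.068,0,-0.0105,0.099,-0.068,0]' && python3 -m creep '[0,0,0,0,0,0,0,0,0,0,0,0,0,0,0,0,0,0,0,0,0,0,0,0,0,0,0,0,0,0,0,0]' 0; python3 -c "
from h import *
st()"
```

```text
t: 7.07
ee_pos: [513.4, 52.1, 70.5]
orientation: [-2.095, -2.338, 0.004]
ft_force: [-0.7, 0.3, 0.5]
width: 43.9
grasp_force: 0.0
t: 7.73
ee_pos: [514.8, 52.9, 72.1]
orientation: [2.095, 2.34, 0.001]
ft_force: [-0.6, -0.0, 4.6]
width: 8.8
grasp_force: 30.0
t 7.73 ee [514.75  52.9   72.12] close dir 6.3 tilt [ 0.  0. -1.] q [ 0.08  0.5   1.96 -0.    0.68 -0.03] w 8.8 gf 30.00077784061432 F [-0.56 -0.05  4.61] [-0.05 -0.01  0.02]
```

```bash
python3 -m creep '[0,0,0.01,0,0,0,0.02,0,0,0,0.035,0,0,0,0.05,0,0,0,0.065,0,0,0,0.08,0,0,0,0.08,0,0,0,0.08,0]'; python3 - <<'E'
from h import *
st();shot('wrist','w3.png')
im,d=shot('scene');cv2.imwrite('pics/s3.png',cv2.resize(im[130:260,180:420,::-1],(720,390)))
E
```

```text
t: 8.4
ee_pos: [514.9, 52.9, 152.7]
orientation: [2.095, 2.339, 0.003]
ft_force: [0.1, 0.0, -1.8]
width: 9.5
grasp_force: 30.0
t 8.4 ee [514.87  52.93 152.72] close dir 6.3 tilt [ 0.  0. -1.] q [ 0.08  0.36  1.92  0.    0.85 -0.03] w 9.5 gf 29.99963790178299 F [ 0.12  0.01 -1.81] [-0.03 -0.11 -0.  ]
```

View pics/s3.png

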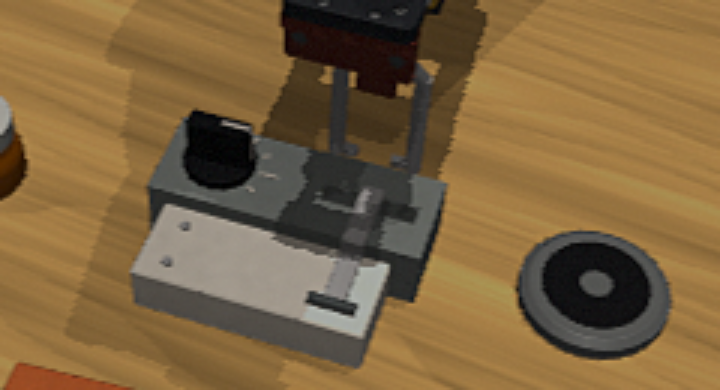

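The shackle is held upright with its feet at (345,150) and (405,165), clear above the lock. I'll carry it to the reader at (595,285).

```bash
python3 -m creep '[-0.003,0.018,0,0,-0.008,0.046,0,0,-0.013,0.074,0,0,-0.018,0.102,0,0,-0.022,0.124,0,0,-0.025,0.138,0,0,-0.026,0.1455,0,0,-0.026,0.1455,-0.012,0,-0.026,0.1455,-0.024,0,-0.026,0.1455,-0.032,0]' && python3 -m creep '[0,0,0,0,0,0,0,0,0,0,0,0,0,0,0,0,0,0,0,0,0,0,0,0]'; python3 - <<'E'
from h import *
st()
im,d=shot('scene');cv2.imwrite('pics/s4.png',cv2.resize(im[110:270,220:460,::-1],(720,480)))
E
```

```text
t: 9.33
ee_pos: [487.5, 197.9, 118.1]
orientation: [-2.095, -2.34, 0.003]
ft_force: [-0.1, -0.5, -1.4]
width: 9.1
grasp_force: 30.0
t: 9.83
ee_pos: [488.6, 198.4, 120.1]
orientation: [2.096, 2.34, 0.001]
ft_force: [0.5, -0.2, -1.3]
width: 9.1
grasp_force: 30.0
t 9.83 ee [488.64 198.36 120.15] close dir 6.3 tilt [ 0.  0. -1.] q [ 0.36  0.43  1.92 -0.    0.8   0.25] w 9.1 gf 29.99971032142639 F [ 0.5  -0.21 -1.32] [-0.05 -0.06  0.03]
```

View pics/s4.png

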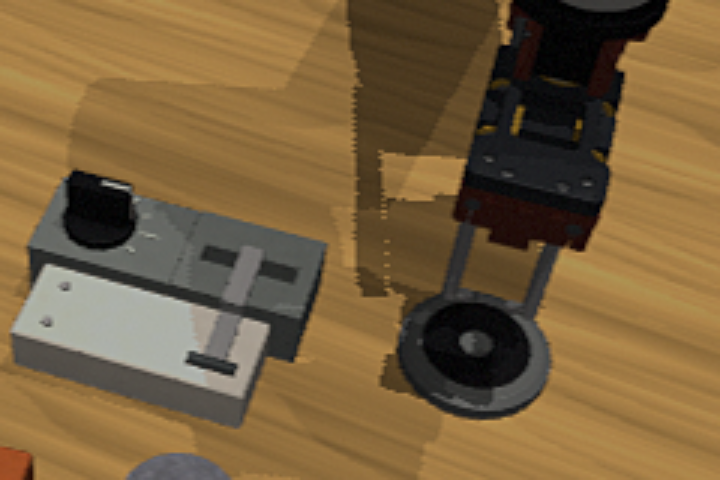

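The shackle hangs upright over the reader with its feet at about (452,298) and (530,315). They appear displaced toward the camera's far side, as expected for a height of about 40 mm. Handing in.

```bash
python3 -c "
from workcell import ticket
print(ticket.close_job())"
```

```text
the job is handed in; nothing more can be done
None
```

I turned the dial clockwise two clicks into the opening notch, pulled the shackle out, and handed the job in at about 10 s, holding the shackle upright and still over the middle of the reader, feet about 4 cm above its face; the hand-in returned no verdict.

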